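# Uncover the sloping switch box and set the gauge in its slot

## Robot

A 7-joint arm with a two-finger parallel gripper is mounted at the origin on the work surface. World frame = base frame: x ahead of the robot, y to its left, z up, the work surface at z = 0. Lengths are in mm, angles in rad, forces in N, time in s.
With the tool pointing down it reaches from about 400 to 875 mm from the base axis. Payload 4.4 kg.
Tool frame: the origin (TCP) lies midway between the tips of the shut fingers; the grasp point (between the pads) lies 19 mm behind it; z points along the fingers, y is the line along which they close (so a half turn about z gives the same grasp; the last joint's range is limited). The gripper opens to 85 mm and grips with 20 to 120 N. Pads are 22 mm wide; open, the fingers measure 114 mm over their backs; the gripper's body (76 mm by 85 mm) begins 54 mm behind the grasp point. The pads swing forward as they close: fully open they stand 13 mm farther back than shut.
Start: joints at [1.241, 0.628, 0.038, 1.517, -0.027, 0.996, -0.02], TCP at [169.516, -627.521, 231.313] pointing down, gripper open.
Joint ranges: [-3.06, 3.06], [-0.37, 2.12], [-1.25, 1.32], [0.18, 2.47], [-1.1, 4.24], [0.23, 1.98], [-2.94, 2.94]. Speed limits (rad/s): [2.57, 2.57, 3.14, 3.14, 3.14, 3.14, 3.14].

## Interface

Orientations are given as [roll, pitch, yaw] about the fixed x, y, z axes, in that order (R = Rz(yaw) Ry(pitch) Rx(roll)).
In Python, from cell import ctrl gives the robot as it stands.
- The arm moves only by the shell command python3 -m crank 'ROWS' [OPENING]. ROWS is JSON, a list that holds one entry, the list of rows, each a list of 4 numbers: the shift along the tool's x, y, z normalised to -1 to 1, where 1 is 2.5 cm, then the turn about the tool's z normalised to -1 to 1, where 1 is 0.08 rad. In form: [[[dx, dy, dz, turn], ...]]. A call has 1 to 12 rows; each row shifts and turns the commanded pose from where the row before left it, along the tool's axes as they then stand; what a row does not reach is not made up. A row lasts 1/12 s, in which the tool goes at most 41.7 mm and 7.16 degrees, less where a joint would pass 70% of its speed; a pose out of reach is approached as far as the arm can. A call with a number of a shift or a turn outside -1 to 1 is refused whole. A call with a gripper value outside its range is refused whole. OPENING is the closure, from -1 (fully open) to 1 (shut), set as the call begins (- or left out, the last holds). The fingers move at their own pace and stop on an object; the grip force is fixed at half the most. Time passes only in rows, so rows that do not move let the fingers close. It gives the time, the measured TCP pose, the force, the opening and the grip force at its end, in the units of the state.
- ctrl.read_state(): the state, without advancing time (a new reading comes with each control period).
- ctrl.get_image(name): name is "scene" or "side" or "wrist"; returns a dict with "img" (400x640x3 uint8, red, green, blue), "intrinsics" (3x3 intrinsics, pixels), "extrinsics" (4x4, takes a point from camera to world coordinates). Camera axes: x right, y up, looking along -z (the intrinsics and any distortion apply to the point x, -y, -z); pixel columns grow to the right and rows downward; lengths in mm; the calibration is good to about 2 mm. The wrist camera is an equidistant fisheye: a pixel r from the principal point sees the ray r / f radians off the axis. A picture is of the moment at which its call begins. There is no depth.
- ctrl.finish_job(): hands the job in; it is judged then, once.
Trained networks look in the newest picture that a camera, given by its name, has taken for a name from the list of things; names that differ only in an ending like _2 or _b are one class to them, and where a whole thing is asked for, a point or a joint stands for the part that bears it (a point fixed in the world has none). Each returns a list of dicts, best first, with "confidence" (0 to 1); they miss things now and then, are a little off and sometimes report something else, mostly with a low value. They report only what shows in the picture. A call takes as long as a camera call. They do not tell look-alikes from the thing itself.
- ctrl.find_in(camera, target): "position" ([row, column] in pixels, amid what is visible of it).
- ctrl.trace(camera, target): "mask" (400x640 bool, what is visible of it) and "position" ([row, column] in pixels, amid what is visible of it).
- ctrl.place_of(camera, target): "position" ([row, column] in pixels: a listed point, or the origin of a listed thing).
The state is a dict: "clock": time; "qpos": joint angles; "qd": joint speeds; "tau": joint torques, N m; "eef_pos": TCP position; "tool_rot": TCP orientation; "force": force on the tool from outside, world axes, zero at the start; "torque": the same for the moment, N m; "width": finger opening in mm; "gripper_force": force on a finger pad.
Only numpy, scipy, OpenCV 4.12 (cv2) and the standard library are available. Lean on these libraries where they do the work, as an engineer would, in place of code of your own. Each camera call takes 0.05 s, during which the arm holds its last target. There are 200 camera calls.

## Task

The tile saw's switch box needs its contact slot gauged. Lift the loose cover off the box's sloping face and lay it flat in the shallow open tray, rib handle up, without dropping it; then take the flat gauge out of its wooden stand and slide its blade into the slot that was under the cover until the shoulders of its handle sit flush on the face, and let go. Leave everything else on the bench where it is.

Things in the scene. Friction and masses are not known exactly. Their poses are not given: they have to be found in the camera images.
- switch_box: fixed grey box 170 x 170 x 50 mm on a steel bracket, its face sloping 25 deg down towards the robot. Origin: on the face (about 88 mm above bench), centre of the slot's mouth. z square out of the face, y level along it, x up the slope. A rim 8 mm high, 88 (x) x 118 (y) mm outside, 4 mm thick, is centred on the origin; the cover slips over it with 2 mm play each side
- slot (a point): middle of the mouth of the slot hidden under the cover, the same point and axes as the switch box's origin. The slot is 46 mm long along y, 9 mm wide along x, 46 mm deep, square to the face, with a 2 mm chamfer
- cover: loose aluminium cover 98 (x) x 128 (y) mm, about 160 g, like a pan upside down: skirt 7 mm deep, top plate from 7 to 11 mm, black rib handle 14 mm thick (x), 70 mm long (y), from 11 to 41 mm above the origin. Origin: centre of the underside (skirt edge); z out through the rib. At first it sits on the switch box's rim, axes along the box's
- tray: shallow square black open tray, 168 x 168 mm outside, 16 mm high, walls and floor 4 mm, fixed on the bench. Origin: centre of its underside, on the bench; z up. Tray and stand are on either side of the switch box, either way round
- gauge: flat gauge 84 mm long, about 120 g, upright in the stand: steel blade 5 mm thick (x), 40 mm wide (y), z 0 to 38 mm; black handle 20 mm thick (x), 64 mm wide (y), z 38 to 84 mm. Origin: middle of the blade's tip; z from blade to handle. In the stand its shoulders (handle's lower end) rest on the stand's top
- stand: light wooden block 60 (x) x 100 (y) x 60 (z) mm fixed on the bench, with an upright slot in its top (9 mm in x, 46 mm in y, 46 mm deep) that holds the gauge. Origin: centre of its underside; z up
- gauge_shoulder (a point): the point on the gauge's middle line 38 mm above the blade's tip, level with the shoulders of the handle; axes as the gauge's
- sanding_block: beech sanding block 70 x 120 x 40 mm, bystander; origin at the centre of its underside
- spatula: stainless spatula lying on the bench, bystander; origin on its underside
- blue_tile: blue glazed tile 150 x 150 x 8 mm lying flat, bystander; origin at the centre of its underside
- clip_set: yellow box of tile leveller clips 140 x 100 x 35 mm, bystander; origin at the centre of its underside
- jar: closed jar, 66 mm across, 100 mm high, bystander; origin at the centre of its underside
- mug: white mug, 76 mm across, 90 mm high, bystander; origin at the centre of its underside
Mind the look-alikes: they are no part of the job. What is meant by the gauge is not purple, and is the smaller of those in its own colour.

How it is judged (in metres and radians):
On the way, in this order (a step that is already met when the one before it is completed fails the run):
1. the cover is lifted off the box, clear of its rim (z of cover in the frame of switch_box above 0.03 m), for 0.1 s.
2. the cover lies flat in the tray, rib up, released (x of cover in the frame of tray between -0.045 and 0.045 m and y of cover in the frame of tray between -0.045 and 0.045 m and z of cover in the frame of tray below 0.008 m and angle between cover's own z axis and vertical below 0.1 rad and contact force between the fingers and cover below 0.1 N and linear speed of cover below 0.02 m/s), for 0.2 s.
At the end, for the whole second after the job is handed in: Cover at rest flat (0.1 rad), rib up on the tray floor, centre within 45 mm of the tray centre along each tray side; gauge at rest in the slot, shoulders within 3 mm of the face, square to it within 0.1 rad, centred within 4 mm across and 5 mm along the slot; both released (all of step 2 and x of gauge_shoulder in the frame of switch_box between -0.004 and 0.004 m and y of gauge_shoulder in the frame of switch_box between -0.005 and 0.005 m and z of gauge_shoulder in the frame of switch_box between -0.004 and 0.003 m and angle between the z axis of gauge and the z axis of switch_box, either way round below 0.1 rad and contact force between the fingers and gauge below 0.1 N and linear speed of gauge below 0.02 m/s); the robot touches nothing.
It fails at once if a bystander is moved by more than 20 mm (distance of any of sanding_block, spatula, blue_tile, clip_set, jar, mug from where it was at the start of the episode above 0.02 m).
It fails at once if the cover is dropped (falls freely faster than 0.7 m/s) (contact force between the fingers and cover below 0.1 N and linear speed of cover above 0.7 m/s).
It also fails if it takes over 64 s, if anything falls off the work surface, if the arm or the gripper's body presses on something with over 40 N, if the wrist force passes 120 N, or if a joint passes its speed limit or range.

## Working session

There is one attempt and no reset: what is moved stays moved. The work goes in short steps, Python scripts to look and compute and a shell command to move; the robot and the scene stay as the last step left them, time stands still between calls to the robot, and variables do not carry over. Pictures are saved under pics/ and viewed, at most 10 in all, crops included, and the job is handed in when it is done.

```bash
ls; mkdir -p pics
python3 - <<'E'
from cell import ctrl
import cv2,numpy as np
s=ctrl.read_state();print(s)
for c in("scene","side"):
    d=ctrl.get_image(c);cv2.imwrite(f"pics/{c}0.png",d["img"][:,:,::-1])
    np.set_printoptions(precision=4,suppress=True);print(c,d["intrinsics"],d["extrinsics"],[k for k in d])
    for t in("switch_box","slot","cover","tray","gauge","stand","gauge_shoulder","sanding_block","spatula","blue_tile","clip_set","jar","mug"):
        print(t,[(np.round(r["position"],1).tolist(),round(r["confidence"],2)) for r in ctrl.place_of(c,t)])
E
```

```text
pics
{'clock': 0.0, 'qpos': array([ 1.24121175,  0.62937032,  0.03844463,  1.51838331, -0.02698057,
        0.99630001, -0.01998105]), 'qd': array([ 1.04178784e-03, -7.95244021e-05,  1.64195585e-03, -9.78179987e-04,
       -1.03603773e-03,  5.82922040e-04, -6.73928289e-04]), 'tau': array([-2.54585466e-04, -5.63394392e+01,  1.22625455e+00, -1.93445724e+01,
        1.11501079e-02,  1.04790318e-02,  6.95254926e-06]), 'eef_pos': array([ 169.33271689, -626.89621573,  230.36857978]), 'tool_rot': array([-3.13965033e+00,  4.51239287e-05,  2.63811632e-01]), 'force': array([-0.30534164,  0.04794702, -0.83523029]), 'torque': array([-0.00818046, -0.02748828,  0.05058339]), 'gripper_force': 0.0, 'width': 85.18548856136346}
scene [[403.9515   0.     314.8358]
 [  0.     403.9515 207.6757]
 [  0.       0.       1.    ]] [[  -0.0867   -0.7619    0.6419 1283.8307]
 [   0.9962   -0.0638    0.0587   78.0608]
 [  -0.0038    0.6446    0.7645  996.3166]
 [   0.        0.        0.        1.    ]] ['img', 'intrinsics', 'extrinsics']
switch_box [([251.1, 318.5], 0.61)]
slot [([248.7, 313.8], 0.75), ([210.1,
[... 694 characters left out ...]
.384 ]
 [   0.0008    0.7769    0.6297 1080.8334]
 [   0.        0.        0.        1.    ]] ['img', 'intrinsics', 'extrinsics']
switch_box [([204.3, 277.0], 0.87), ([273.9, 346.8], 0.6)]
slot []
cover [([201.8, 277.5], 0.55), ([266.3, 268.4], 0.2)]
tray [([166.0, 345.6], 0.7), ([160.1, 279.5], 0.66)]
gauge [([289.7, 315.7], 0.72), ([301.3, 387.9], 0.66), ([284.0, 347.2], 0.54)]
stand [([285.8, 350.7], 0.94)]
gauge_shoulder [([292.1, 388.2], 0.86), ([281.6, 314.2], 0.78), ([271.4, 344.3], 0.63)]
sanding_block [([174.2, 304.7], 0.93)]
spatula [([218.9, 346.5], 0.89)]
blue_tile [([161.9, 280.4], 0.64)]
clip_set [([262.9, 266.4], 0.86)]
jar [([338.2, 300.4], 0.76)]
mug [([137.1, 320.6], 0.94)]
```

Run:
```python
import cv2
a=cv2.imread("pics/scene0.png")[130:330,100:520];b=cv2.imread("pics/side0.png")[100:360,180:460]
cv2.imwrite("pics/v1.png",cv2.resize(a,(798,380),interpolation=cv2.INTER_CUBIC))
cv2.imwrite("pics/v2.png",cv2.resize(b,(640,594),interpolation=cv2.INTER_CUBIC))
```

```text
(no output)
```

View pics/v1.png

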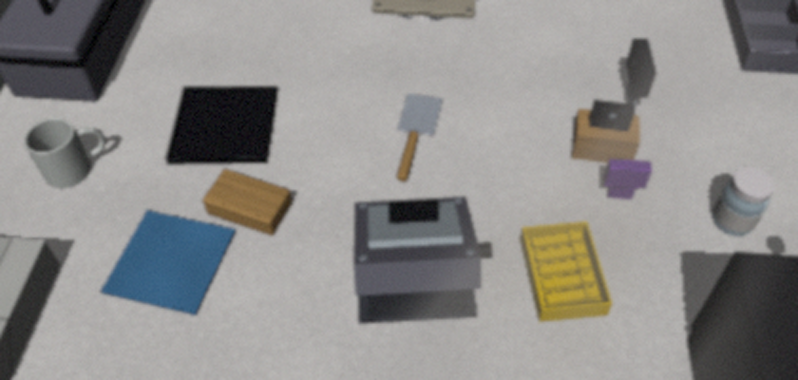

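View pics/v2.png

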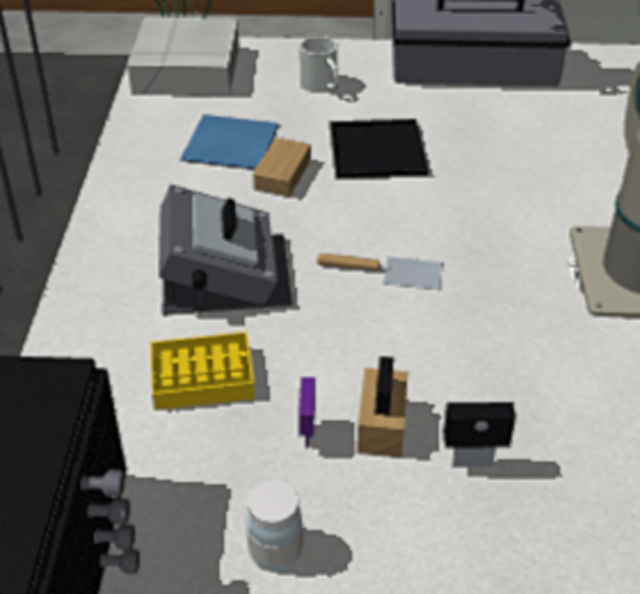

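The scene view (2x crop) shows the black tray left at about (199,217) and the box in the middle with the cover's rib. The gauge is in the wooden stand at about (200,418), and the larger black and purple look-alikes stand beside it. The tool stays pointing down, so I'll grip the rib and the handle by their ends (along y) and let each pivot about that axis.

```bash
cat > h.py <<'E'
from cell import ctrl
import cv2,numpy as np
from scipy.optimize import minimize
from scipy.spatial.transform import Rotation as R
np.set_printoptions(precision=3,suppress=True)
def T(x,y,z,yaw,pitch=0):
    M=np.eye(4);M[:3,:3]=(R.from_euler('z',yaw)*R.from_euler('y',pitch)).as_matrix();M[:3,3]=x,y,z;return M
def proj(d,P):
    E=d["extrinsics"];K=d["intrinsics"];p=(np.atleast_2d(P)-E[:3,3])@E[:3,:3];p=p*[1,-1,-1]
    if d.get("fish"):
        r=np.hypot(p[:,0],p[:,1]);th=np.arctan2(r,p[:,2]);s=th/np.maximum(r,1e-9);q=p[:,:2]*s[:,None]
    else: q=p[:,:2]/p[:,2:]
    return q*[K[0,0],K[1,1]]+K[:2,2]
def ray(d,px): # px [row,col] (pinhole)
    K=d["intrinsics"];E=d["extrinsics"];u=np.array([(px[1]-K[0,2])/K[0,0],(px[0]-K[1,2])/K[1,1]])
    if d.get("fish"):
        t=np.linalg.norm(u);v=np.array([*(u/t*np.sin(t)),np.cos(t)])
    else: v=np.array([*u,1.]);v/=np.linalg.norm(v)
    return E[:3,3],E[:3,:3]@(v*[1,-1,-1])
def box(x0,x1,y0,y1,z0,z1): return np.array([[x,y,z] for x in(x0,x1) for y in(y0,y1) for z in(z0,z1)],float)
def cen(a,b,z0,z1): return box(-a/2,a/2,-b/2,b/2,z0,z1)
def sil(d,M,parts,S=4):
    im=np.zeros((400*S,640*S),np.uint8)
    for P in parts:
        q=(proj(d,P@M[:3,:3].T+M[:3,3])+.5)*S
        cv2.fillConvexPoly(im,cv2.convexHull(np.round(q).astype(np.int32)),255)
    return cv2.GaussianBlur(cv2.resize(im,(640,400),interpolation=cv2.INTER_AREA).astype(np.float32)/255,(0,0),1)
def fit(views,parts,f,p0,steps,holes=None):
    # views: [(d,mask)]
    ms=[(d,cv2.GaussianBlur(m.astype(np.float32),(0,0),1)) for d,m in views]
    c=lambda p:sum(((sil(d,f(p),parts)-m)**2).sum() for d,m in ms)
    p0=np.array(p0,float);s=np.vstack([p0]+[p0+np.eye(len(p0))[i]*steps[i] for i in range(len(p0))])
    for _ in range(2):
        r=minimize(c,s[0],method='Nelder-Mead',options=dict(initial_simplex=s,maxiter=250,xatol=.02,fatol=.01))
        s=np.vstack([r.x]+[r.x+np.eye(len(p0))[i]*steps[i]/3 for i in range(len(p0))])
    return r.x,r.fun,sum(m.sum() for _,m in ms)
def tri(ds,pxs):
    A=np.zeros((3,3));b=np.zeros(3)
    for d,p in zip(ds,pxs):
        o,v=ray(d,p);Q=np.eye(3)-np.outer(v,v);A+=Q;b+=Q@o
    return np.linalg.solve(A,b)
COVER=[cen(98,128,0,11),cen(14,70,11,41)]
E
python3 - <<'E'
from h import *
import pickle
D={c:ctrl.get_image(c) for c in("scene","side")};M={}
for c in D:
    for t in("switch_box","cover","tray","stand","gauge"):
        M[c,t]=[(r["mask"],r["position"],r["confidence"]) for r in ctrl.trace(c,t)]
        print(c,t,[(np.round(p),round(k,2),int(m.sum())) for m,p,k in M[c,t]])
pickle.dump((D,M),open("d.pkl","wb"))
ds=[D["scene"],D["side"]]
for n,a,b in(("cover",(246.4,318.8),(201.8,277.5)),("tray",(199.1,217.1),(166,345.6)),("sho",(195.7,420.3),(271.4,344.3))): print(n,tri(ds,(a,b)))
E
```

```text
scene switch_box [(array([267., 322.]), 0.78, 2037)]
scene cover [(array([248., 318.]), 0.66, 1080)]
scene tray [(array([195., 217.]), 0.83, 2128)]
scene stand [(array([206., 417.]), 0.72, 709), (array([273., 397.]), 0.15, 1878)]
scene gauge [(array([223., 430.]), 0.93, 366), (array([168., 437.]), 0.67, 430), (array([188., 419.]), 0.58, 282)]
side switch_box [(array([217., 268.]), 0.89, 1350)]
side cover [(array([200., 279.]), 0.97, 634)]
side tray [(array([164., 345.]), 0.62, 1024)]
side stand []
side gauge [(array([288., 390.]), 0.95, 771), (array([277., 317.]), 0.62, 233), (array([270., 350.]), 0.57, 196)]
cover [663.23   32.837  91.58 ]
tray [ 422.501 -329.952  -11.063]
sho [430.614 326.271  68.524]
```

```bash
cat > fit1.py <<'E'
from h import *
import pickle
D,M=pickle.load(open("d.pkl","rb"));a,b=D["scene"],D["side"]
def go(n,i,j,parts,f,p0,st):
    V=[(D[c],M[c,n][k][0]) for c,k in(("scene",i),("side",j)) if k is not None]
    print(n,"both",*fit(V,parts,f,p0,st))
    if len(V)>1:
        for v in V: print("   single",*fit([v],parts,f,p0,st))
TR=[cen(168,168,0,16)]
go("tray",0,0,TR,lambda p:T(p[0],p[1],0,p[2]),[430,-330,0],[15,15,.1])
tilt=-np.radians(25)
go("cover",0,0,COVER,lambda p:T(p[0],p[1],p[2],p[3],tilt),[663,33,90,0],[15,15,5,.1])
go("gauge",2,2,[cen(20,64,60,106)],lambda p:T(p[0],p[1],0,p[2]),[430,326,0],[15,15,.15])
V=[(a,M["scene","stand"][0][0])]
print(fit(V,[cen(60,100,0,60)],lambda p:T(p[0],p[1],0,p[2]),[430,326,0],[15,15,.15]))
for d,c in((a,"scene"),(b,"side")):
    for k in range(3):
        m,p,_=M[c,"gauge"][k]; print(c,np.round(p),d["img"][m].mean(0))
E
python3 fit1.py
```

```text
tray both [ 424.317 -323.072    0.095] 25.90805435180664 3152.0
   single [ 422.349 -323.896    0.099] 10.578035354614258 2128.0
   single [ 427.03  -321.614    0.09 ] 3.5479061603546143 1024.0
cover both [667.298  27.154  88.994   0.139] 27.031679153442383 1714.0
   single [665.185  26.601  86.588   0.144] 6.266026496887207 1080.0
   single [668.442  28.811  89.626   0.173] 16.602691650390625 634.0
gauge both [420.855 325.796  -0.006] 25.111209869384766 478.0
   single [419.426 327.096   0.132] 16.384117126464844 282.0
   single [421.529 326.714  -0.033] 5.564080715179443 196.0
(array([425.084, 324.542,  -0.089]), np.float64(163.9037322998047), np.float32(709.0))
scene [223. 430.] [105.77   88.148 117.732]
scene [168. 437.] [80.651 79.235 78.493]
scene [188. 419.] [78.457 76.06  74.972]
side [288. 390.] [39.102 40.027 41.774]
side [277. 317.] [106.7    76.567 128.464]
side [270. 350.] [43.056 38.923 34.082]
```

```bash
python3 -m crank '[[[0,0,0,0.8],[0.5,-0.5,0,0.75],[0.95,-0.96,0,0],[0.95,-0.96,0,0],[0.95,-0.96,0,0],[0.95,-0.96,0,0],[0.95,-0.96,0,0],[0.95,-0.96,0,0],[0.95,-0.96,0,0],[0.95,-0.96,0,0],[0.95,-0.96,0,0],[0.95,-0.96,0,0]]]' -1
python3 -m crank '[[[0.95,-0.96,0,0],[0.95,-0.96,0,0],[0.95,-0.96,0,0],[0.95,-0.96,0,0],[0.95,-0.96,0,0],[0.95,-0.96,0,0],[0.95,-0.96,0,0],[0.95,-0.96,0,0],[0.95,-0.96,0,0],[0.95,-0.96,0,0],[0.95,-0.96,0,0],[0.95,-0.96,0,0]]]'
```

```text
clock: 3.0
eef_pos: [381.9, -340.7, 231.6]
tool_rot: [3.141, -0.001, 0.14]
force: [0.6, -0.8, 0.3]
width: 85.5
gripper_force: 0.0
clock: 4.0
eef_pos: [624.0, -15.7, 231.5]
tool_rot: [3.141, -0.0, 0.14]
force: [1.4, -0.5, -0.7]
width: 85.2
gripper_force: 0.0
```

```bash
cat > w.py <<'E'
from h import *
import sys
n=sys.argv[1]
d=ctrl.get_image("wrist");d["fish"]=1
cv2.imwrite(f"pics/{n}.png",d["img"][:,:,::-1])
print(ctrl.read_state()["eef_pos"],d["intrinsics"][0],d["extrinsics"][:3,3])
E
python3 w.py w1
python3 - <<'E'
from h import *
d=ctrl.get_image("wrist");d["fish"]=1
tilt=-np.radians(25)
for r in ctrl.trace("wrist","cover"):
    print(r["confidence"],r["position"],r["mask"].sum())
    if r["confidence"]>.5: print(fit([(d,r["mask"])],COVER,lambda p:T(p[0],p[1],88,p[2],tilt),[667,27,.14],[10,10,.1]))
for t in("cover","switch_box","slot"): print(t,[(r["position"],r["confidence"]) for r in ctrl.place_of("wrist",t)])
print(proj(d,[667,27,89]))
E
```

```text
[628.276  -6.62  231.323] [309.707   0.    317.141] [699.995  -3.242 373.269]
0.89 [137.0, 289.8] 13584
(array([667.411,  30.127,   0.137]), np.float64(59.42597198486328), np.float32(13584.0))
cover [([139.2, 290.1], 0.94)]
switch_box [([157.9, 542.8], 0.64)]
slot [([278.7, 84.5], 0.19), ([268.0, 95.8], 0.17)]
[[289.961 137.237]]
```

View pics/w1.png

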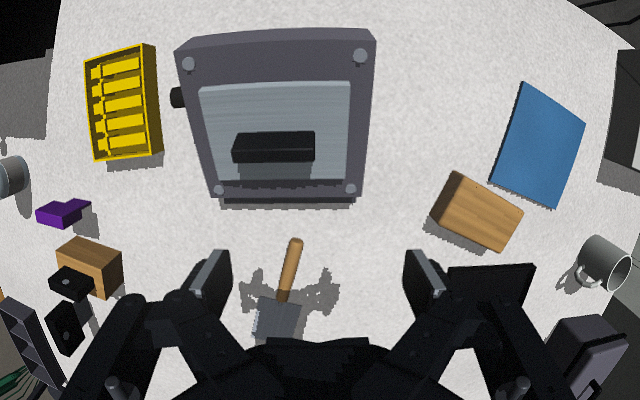

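The wrist view shows the cover's rib at about (147,273) and the box unobstructed. The fit gives the cover at (667,30,88) with yaw 0.138, which agrees with the other cameras.

```bash
python3 -m crank '[[[0,0,0,0],[0.6,-0.6,0,0],[0.6,-0.6,0.6,0],[0,0,0.8,0],[0,0,0.8,0],[0,0,0,0],[0,0,0,0]]]' -1
```

```text
clock: 4.88
eef_pos: [647.7, 15.4, 175.8]
tool_rot: [3.141, 0.002, 0.138]
force: [-0.2, 0.4, 0.1]
width: 85.4
gripper_force: 0.0
```

```bash
python3 -m crank '[[[0.2,-0.22,0,0],[0.2,-0.23,0,0],[0,0,0.6,0],[0,0,0.6,0],[0,0,0.5,0],[0,0,0,0],[0,0,0,0]]]' -1
```

```text
clock: 5.47
eef_pos: [657.1, 29.6, 133.8]
tool_rot: [-3.141, 0.0, 0.14]
force: [-0.1, 0.8, -0.1]
width: 85.1
gripper_force: 0.0
```

```bash
python3 -m crank '[[[0,0.06,0.4,0],[-0.05,0,0.3,0],[0,0,0.3,0],[0,0,0.2,0],[0,0,0.2,0],[0,0,0,0],[0,0,0,0]]]' -1; python3 -m crank '[[[0,0,0,0],[0,0,0,0],[0,0,0,0],[0,0,0,0],[0,0,0,0],[0,0,0,0]]]' 1
```

```text
clock: 6.05
eef_pos: [655.8, 27.7, 98.4]
tool_rot: [-3.141, 0.001, 0.14]
force: [0.1, 0.3, 0.8]
width: 85.2
gripper_force: 0.0
clock: 6.55
eef_pos: [656.5, 27.6, 99.8]
tool_rot: [3.141, -0.001, 0.14]
force: [-1.4, 0.4, 5.2]
width: 69.0
gripper_force: 68.5
```

```bash
python3 w.py w2
```

```text
[656.47   27.551  99.782] [309.707   0.    317.141] [732.345  39.914 241.678]
```

View pics/w2.png

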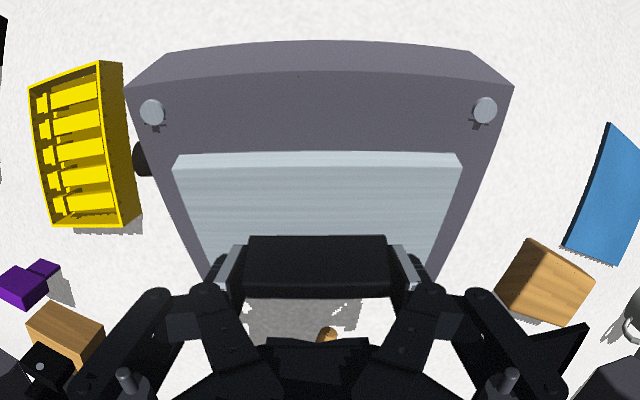

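The fingers hold the rib by its ends (width 69 mm, 68 N). I'll lift square to the face.

```bash
python3 -m crank '[[[-0.1,0,-0.2,0],[-0.17,0,-0.36,0],[-0.17,0,-0.36,0],[-0.17,0,-0.36,0],[-0.1,0,-0.8,0],[0,0,-0.9,0],[0,0,-0.9,0],[0,0,-0.6,0],[0,0,0,0],[0,0,0,0]]]'
python3 - <<'E'
from h import *
s=ctrl.read_state();print(s["eef_pos"],s["width"],s["force"])
d=ctrl.get_image("wrist");d["fish"]=1
for r in ctrl.trace("wrist","cover")[:2]:
    z=s["eef_pos"][2]
    print(r["confidence"],r["position"],r["mask"].sum())
for c in ("scene","side"):
    e=ctrl.get_image(c)
    for r in ctrl.trace(c,"cover")[:1]:
        print(c,r["confidence"],fit([(e,r["mask"])],COVER,lambda p:T(p[0],p[1],s["eef_pos"][2]-11,p[2],p[3]),[s["eef_pos"][0]+11,s["eef_pos"][1]+2,.14,-.43],[10,10,.1,.1]))
    print([(r["position"],r["confidence"]) for r in ctrl.place_of(c,"slot")])
    cv2.imwrite(f"pics/{c}1.png",e["img"][:,:,::-1])
E
```

```text
clock: 7.43
eef_pos: [638.4, 25.1, 211.9]
tool_rot: [3.142, -0.002, 0.14]
force: [0.2, 1.0, -2.0]
width: 68.6
gripper_force: 68.3
[638.443  25.125 211.909] 68.59373194062009 [ 0.166  1.05  -2.031]
0.96 [211.9, 318.3] 33242
scene 0.7 (array([652.657,  25.606,   0.142,  -0.509]), np.float64(24.8303279876709), np.float32(1126.0001))
[([251.0, 314.8], 0.81)]
side 0.86 (array([650.703,  30.342,   0.183,  -0.508]), np.float64(110.46768188476562), np.float32(545.0))
[([202.4, 274.8], 0.59), ([216.7, 345.1], 0.38)]
```

```bash
python3 -m crank '[[[-0.4,0.5,0,0],[-0.75,0.9,0,0],[-0.75,0.9,0,0],[-0.75,0.9,0,0],[-0.75,0.9,0,0],[-0.75,0.9,0,0],[-0.75,0.9,0,0],[-0.75,0.9,0,0],[-0.75,0.9,0,0],[-0.75,0.9,0,0],[-0.75,0.9,0,0],[-0.75,0.9,0,0]]]'; python3 -m crank '[[[-0.75,0.9,0,0],[-0.6,0.7,0,0],[-0.3,0.4,0,0],[0,0,0.4,0],[0,0,0.8,0],[0,0,0.8,0],[0,0,0.8,0],[0,0,0,0],[0,0,0,0]]]'
```

```text
clock: 8.83
eef_pos: [459.6, -263.6, 210.8]
tool_rot: [3.142, -0.0, 0.14]
force: [-0.4, 0.0, -1.9]
width: 68.4
gripper_force: 68.2
clock: 9.58
eef_pos: [426.9, -315.7, 139.7]
tool_rot: [-3.139, 0.001, 0.142]
force: [0.6, 0.6, -1.2]
width: 68.4
gripper_force: 68.7
```

```bash
python3 -m crank '[[[-0.36,0.12,0.6,0],[-0.36,0.12,0.8,0],[0,0,0.8,0],[0,0,0.6,0],[0,0,0.5,0],[0,0,0.3,0],[0,0,0.2,0],[0,0,0,0],[0,0,0,0]]]'
```

```text
clock: 10.33
eef_pos: [410.3, -326.3, 46.5]
tool_rot: [3.141, -0.001, 0.14]
force: [0.0, -1.2, -1.4]
width: 69.0
gripper_force: 68.9
```

```bash
python3 -m crank '[[[0,-0.08,0.2,0],[0,-0.08,0.15,0],[0.05,0,0.15,0],[0.1,0,0.1,0],[0.1,0,0.1,0],[0,0,0,0]]]'
```

```text
clock: 10.83
eef_pos: [417.3, -320.6, 29.6]
tool_rot: [3.141, -0.003, 0.142]
force: [1.2, 3.2, 13.9]
width: 68.5
gripper_force: 72.5
```

```bash
python3 -m crank '[[[0.1,0,0.1,0],[0.1,0,0.1,0],[0.1,0,0.1,0],[0.05,0,0.1,0],[0,0,0,0]]]'
python3 - <<'E'
from h import *
s=ctrl.read_state();x,y,z=s["eef_pos"]
for c in ("scene","side"):
    e=ctrl.get_image(c);cv2.imwrite(f"pics/{c}2.png",e["img"][:,:,::-1])
    for r in ctrl.trace(c,"cover")[:1]:
        print(c,r["confidence"],r["mask"].sum(),fit([(e,r["mask"])],COVER,lambda p:T(p[0],p[1],7,.14,p[2]),[x,y,-.15],[10,10,.1]))
E
```

```text
clock: 11.25
eef_pos: [426.9, -319.2, 19.7]
tool_rot: [3.141, -0.004, 0.141]
force: [3.2, 3.4, 11.8]
width: 68.5
gripper_force: 74.7
scene 0.56 778 (array([ 427.51 , -321.099,   -0.246]), np.float64(66.11351013183594), np.float32(778.0))
side 0.68 356 (array([ 425.999, -315.988,   -0.138]), np.float64(73.14726257324219), np.float32(356.0))
```

```bash
python3 -m crank '[[[0.04,0,0.1,0],[0,0,0.1,0],[0,0,0,0]]]';python3 -m crank '[[[0,0,0.1,0],[0,0,0,0]]]'
```

```text
clock: 11.7
eef_pos: [429.9, -319.0, 15.3]
tool_rot: [3.14, -0.008, 0.143]
force: [5.6, 5.0, 15.4]
width: 68.4
gripper_force: 76.4
clock: 11.87
eef_pos: [430.4, -319.0, 14.5]
tool_rot: [3.139, -0.009, 0.142]
force: [4.4, 6.7, 29.7]
width: 68.9
gripper_force: 78.3
```

```bash
python3 -m crank '[[[0,0,-0.05,0],[0,0,0,0]]]'; python3 -m crank '[[[0,0,0,0],[0,0,0,0],[0,0,0,0],[0,0,0,0],[0,0,0,0]]]' -1;  python3 -m crank '[[[0,0,-0.4,0],[0,0,-0.8,0],[0,0,-0.9,0],[0,0,-0.9,0],[0,0,-0.9,0],[0,0,-0.9,0],[0,0,-0.9,0],[0,0,0,0]]]'; python3 w.py w3;python3 - <<'E'
from h import *
d=ctrl.get_image("wrist");d["fish"]=1
for n,P,z,p in(("cover",COVER,4,[428,-319,.14]),("tray",[cen(168,168,0,16)],0,[424,-323,.095])):
  for r in ctrl.trace("wrist",n)[:1]:
    m=r["mask"]
    print(n,r["confidence"],m.sum(),fit([(d,m)],P,lambda p:T(p[0],p[1],z,p[2]),p,[10,10,.1]))
E
```

```text
clock: 12.03
eef_pos: [430.4, -319.0, 14.6]
tool_rot: [3.139, -0.009, 0.142]
force: [6.7, 6.2, 18.3]
width: 68.4
gripper_force: 76.8
clock: 12.45
eef_pos: [424.4, -320.1, 11.7]
tool_rot: [-3.141, 0.001, 0.139]
force: [0.1, -0.4, -0.2]
width: 85.5
gripper_force: 0.0
clock: 13.12
eef_pos: [426.9, -321.7, 159.1]
tool_rot: [3.136, -0.006, 0.139]
force: [0.2, -0.3, 0.4]
width: 85.2
gripper_force: 0.0
[ 426.106 -321.021  157.248] [309.707   0.    317.141] [ 502.022 -308.701  301.326]
cover 0.8 13027 (array([ 424.115, -317.974,    0.142]), np.float64(35.58600616455078), np.float32(13027.0))
tray 0.8 15274 (array([ 424.698, -320.016,    0.095]), np.float64(12964.3984375), np.float32(15274.001))
```

View pics/w3.png

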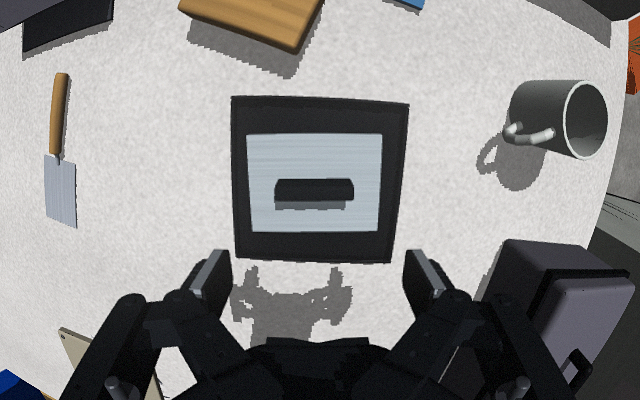

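The cover lies flat in the tray, rib up at (188,314). Next I'll view the uncovered slot from above.

```bash
python3 -m crank '[[[0.3,-0.4,-0.6,0],[0.8,-0.93,-0.8,0],[0.8,-0.93,-0.8,0],[0.8,-0.93,-0.5,0],[0.8,-0.93,-0.2,0],[0.8,-0.93,0,0],[0.8,-0.93,0,0],[0.8,-0.93,0,0],[0.8,-0.93,0,0],[0.8,-0.93,0,0],[0.8,-0.93,0,0],[0.8,-0.93,0,0]]]';python3 -m crank '[[[0.8,-0.93,0,0],[0.8,-0.93,0,0],[0.4,-0.5,0,0],[0,0,0,0],[0,0,0,0],[0,0,0,0]]]'; python3 w.py w4;python3 - <<'E'
from h import *
import pickle
D={c:ctrl.get_image(c) for c in("scene","side","wrist")};D["wrist"]["fish"]=1
px={}
for c in D:
    r=ctrl.place_of(c,"slot");print(c,[(q["position"],q["confidence"]) for q in r]);px[c]=r[0]["position"] if r else None
    q=[m["mask"] for m in ctrl.trace(c,"switch_box")[:1]]; D[c+"m"]=q
    cv2.imwrite(f"pics/{c}4.png",D[c]["img"][:,:,::-1])
pickle.dump(D,open("d4.pkl","wb"))
print(proj(D["wrist"],[667.4,29.5,88]))
# wrist slot pixel -> z=88 plane
o,v=ray(D["wrist"],px["wrist"]);print("wrist@88",o+v*(88-o[2])/v[2])
print(tri([D["scene"],D["wrist"],D["side"]],[px["scene"],px["wrist"],px["side"]]))
E
```

```text
clock: 14.32
eef_pos: [612.9, -23.7, 225.4]
tool_rot: [-3.141, 0.003, 0.14]
force: [1.3, -0.4, -0.0]
width: 85.5
gripper_force: 0.0
clock: 14.82
eef_pos: [653.4, 38.7, 225.8]
tool_rot: [3.14, 0.003, 0.139]
force: [1.0, -1.1, 0.2]
width: 85.4
gripper_force: 0.0
[653.504  38.205 226.219] [309.707   0.    317.141] [729.841  51.229 367.327]
scene [([252.6, 315.8], 0.9)]Traceback (most recent call last):
  File "<stdin>", line 5, in <module>
RuntimeError: dictionary changed size during iteration
```

View pics/w4.png

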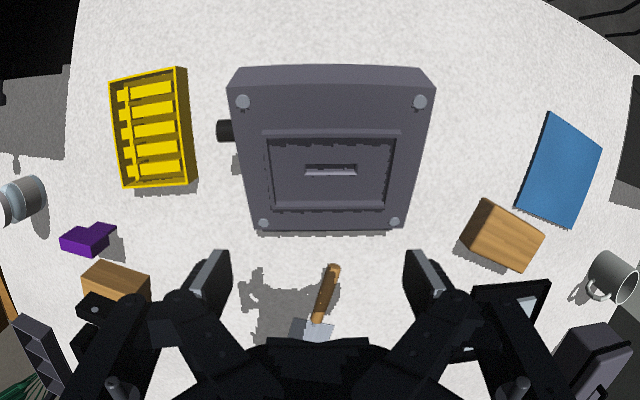

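The slot shows at about (170,331) inside the rim.

Run:
```python
from h import *
import pickle
D={c:ctrl.get_image(c) for c in("scene","side","wrist")};D["wrist"]["fish"]=1
px={};mk={}
for c in D:
    r=ctrl.place_of(c,"slot");print(c,[(q["position"],q["confidence"]) for q in r]);px[c]=r[0]["position"] if r else None
    print(proj(D[c],[667.4,29.5,88]),"pred col,row")
    mk[c]=[m["mask"] for m in ctrl.trace(c,"switch_box")[:1]]
pickle.dump((D,px,mk),open("d4.pkl","wb"))
o,v=ray(D["wrist"],px["wrist"]);print("wrist@88",o+v*(88-o[2])/v[2])
tl=-np.radians(25);w=D["wrist"]
BX=[cen(170,170,-50,0),cen(88,118,0,8)]
print(fit([(w,mk["wrist"][0])],BX,lambda p:T(p[0],p[1],88,p[2],tl),[667,30,.14],[10,10,.1]))
# overlay of prediction
for nm,q in(("ov",(667.4,29.5,88,.139)),):
    im=cv2.resize(w["img"][100:250,220:450,::-1],None,fx=3,fy=3,interpolation=cv2.INTER_CUBIC).copy()
    M=T(*q,tl)
    for a,b,z,col in((46,9,0,(0,255,0)),(50,13,0,(0,255,255)),(118,88,8,(0,0,255)),(110,80,8,(255,0,0))):
        C=np.array([[s*b/2,t*a/2,z] for s,t in((1,1),(1,-1),(-1,-1),(-1,1))])@M[:3,:3].T+M[:3,3]
        p=((proj(w,C)-[220,100]+.5)*3)
        cv2.polylines(im,[np.round(p).astype(np.int32)],True,col,1)
    cv2.imwrite("pics/ov1.png",im)
```

```text
scene [([255.1, 314.5], 0.67)]
[[317.972 249.331]] pred col,row
side [([203.4, 277.0], 0.72), ([274.4, 347.8], 0.26)]
[[277.102 201.336]] pred col,row
wrist [([171.4, 328.7], 0.97)]
[[331.772 170.564]] pred col,row
wrist@88 [666.203  32.217  88.   ]
(array([668.202,  29.992,   0.149]), np.float64(670.0598754882812), np.float32(30488.0))
```

View pics/ov1.png

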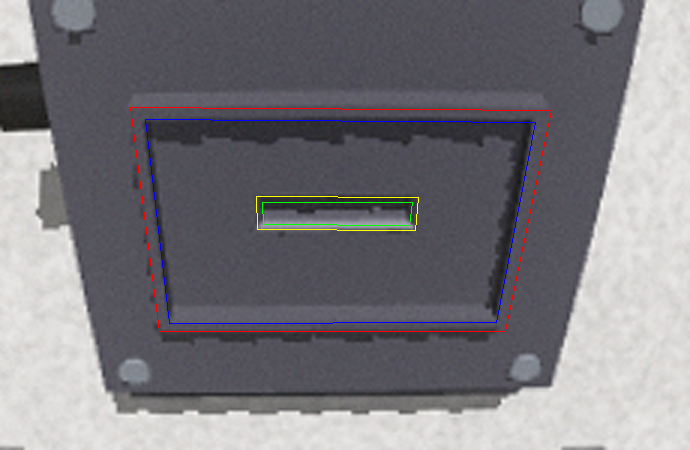

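The predicted outlines of slot and rim coincide with the picture, so the slot is at (667.4, 29.5, 88) with yaw 0.139. Now to the gauge.

```bash
python3 -m crank '[[[-0.3,-0.5,0,0],[-0.64,-0.95,0,0],[-0.64,-0.95,0,0],[-0.64,-0.95,0,0],[-0.64,-0.95,0,0],[-0.64,-0.95,0,0],[-0.64,-0.95,0,0],[-0.64,-0.95,0,0],[-0.64,-0.95,0,0],[-0.64,-0.95,0,0],[-0.64,-0.95,0,0],[-0.64,-0.95,0,0]]]' -1;python3 -m crank '[[[-0.6,-0.9,0,0],[-0.3,-0.5,0,0],[0,0,0,0.85],[0,0,0,0.85],[0,0,0,0],[0,0,0,0]]]'; python3 w.py w5;python3 - <<'E'
from h import *
d=ctrl.get_image("wrist");d["fish"]=1
G=[cen(20,64,60,106)];S=[cen(60,100,0,60)]
for n,P,p in(("gauge",G,[421,326,0]),("stand",S,[421,326,0])):
  for r in ctrl.trace("wrist",n):
    m=r["mask"];print(n,r["confidence"],r["position"],m.sum(),d["img"][m].mean(0))
    if r["confidence"]>.3 and abs(np.array(r["position"])-proj(d,[421,326,90])[0][::-1]).max()<60:
        print("   ",fit([(d,m)],P,lambda p:T(p[0],p[1],0,p[2]),p,[10,10,.1]))
E
```

```text
clock: 16.57
eef_pos: [433.6, 286.8, 227.3]
tool_rot: [-3.141, -0.0, 0.14]
force: [-0.2, 1.0, 0.7]
width: 85.5
gripper_force: 0.0
clock: 17.07
eef_pos: [407.5, 317.4, 227.2]
tool_rot: [3.142, -0.0, 0.006]
force: [0.1, -0.9, -0.3]
width: 85.4
gripper_force: 0.0
[407.549 317.286 227.152] [309.707   0.    317.141] [484.225 319.413 368.974]
gauge 0.96 [60.9, 286.3] 1554 [ 84.111  46.04  116.092]
gauge 0.88 [269.2, 253.1] 2940 [24.173 24.183 24.557]
gauge 0.76 [171.2, 306.3] 2049 [33.51  31.496 30.43 ]
    (array([421.293, 329.977,  -0.078]), np.float64(67.97653198242188), np.float32(2048.9998))
stand 0.75 [151.0, 308.0] 4012 [133.088 104.21   66.975]
    (array([420.975, 329.571,  -0.082]), np.float64(1997.071533203125), np.float32(4012.0))
stand 0.46 [49.7, 132.1] 4139 [116.207 115.576 117.378]
```

View pics/w5.png

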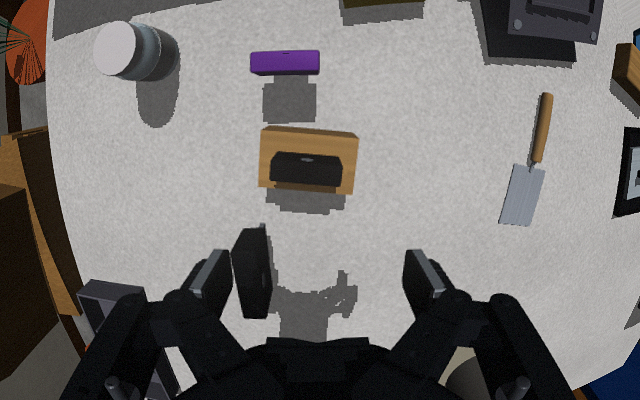

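Run:
```python
from h import *
import pickle
D,M=pickle.load(open("d.pkl","rb"));ds=[D["scene"],D["side"]]
d=ctrl.get_image("wrist");d["fish"]=1
print(tri(ds,[(172.4,436.4),(292.1,388.2)]),tri(ds+[d],[(168,437),(288,390),(269,253)]))
for c,k,i in(("scene",1,0),("side",0,0)):
    m=M[c,"gauge"][k][0];r,q=np.where(m);print(c,r.min(),r.max(),q.min(),q.max())
s=ctrl.read_state();print(s["eef_pos"],s["tool_rot"])
w=[r["mask"] for r in ctrl.trace("wrist","gauge") if abs(r["position"][0]-269)<15]
V=[(D["scene"],M["scene","gauge"][1][0]),(d,w[0])]
print(fit(V,[cen(28,85,p,p+60) for p in(40,)],lambda p:T(p[0],p[1],p[3],p[2]),[350,350,1.5,0],[10,10,.3,10]))
```

```text
[304.608 390.207  53.435] [301.317 389.641  70.925]
scene 150 184 429 444
side 276 304 373 404
[407.617 317.109 227.085] [-3.142 -0.     0.004]
(array([300.096, 389.24 ,   1.61 ,   5.559]), np.float64(80.0257797241211), np.float32(3498.0))
```

```bash
python3 -m crank '[[[0,0,0,0.8],[0,0,0,0.25],[0.25,-0.28,0,0],[0.25,-0.28,0,0],[0,0,0.4,0],[0,0,0.8,0],[0,0,0.8,0],[0,0,0.8,0],[0,0,0.4,0],[0,0,0,0],[0,0,0,0]]]' -1
```

```text
clock: 18.28
eef_pos: [421.0, 330.2, 146.6]
tool_rot: [3.141, 0.001, -0.08]
force: [-0.5, -0.1, -0.0]
width: 85.4
gripper_force: 0.0
```

```bash
python3 -m crank '[[[0,0,0.6,0],[0,0,0.8,0],[0,0,0.8,0],[0,0,0.5,0],[0,0,0.3,0],[0,0,0.12,0],[0,0,0,0],[0,0,0,0]]]' -1; python3 -m crank '[[[0,0,0,0],[0,0,0,0],[0,0,0,0],[0,0,0,0],[0,0,0,0],[0,0,0,0]]]' 1
```

```text
clock: 18.95
eef_pos: [421.7, 330.8, 70.0]
tool_rot: [-3.14, -0.001, -0.08]
force: [0.0, -0.9, -0.4]
width: 85.6
gripper_force: 0.0
clock: 19.45
eef_pos: [421.6, 330.4, 70.2]
tool_rot: [-3.141, -0.001, -0.08]
force: [-0.4, -1.0, 6.0]
width: 63.4
gripper_force: 66.1
```

The gauge is gripped (63 mm). I'll draw it 26 mm up, leaving 12 mm in the stand, then tip it 25° against the stand's slot edge by moving along −x.

```bash
python3 -m crank '[[[0,0,-0.4,0],[0,0,-0.4,0],[0,0,-0.24,0],[0,0,0,0],[0,0,0,0]]]'; python3 -m crank '[[[-0.15,0,0,0],[-0.15,0,0,0],[-0.15,0,0,0],[-0.15,0,0,0],[0,0,0,0]]]'
```

```text
clock: 19.87
eef_pos: [421.4, 330.6, 95.8]
tool_rot: [-3.14, -0.001, -0.08]
force: [-0.6, -0.2, -0.3]
width: 63.1
gripper_force: 66.2
clock: 20.28
eef_pos: [411.1, 331.3, 95.4]
tool_rot: [-3.139, -0.009, -0.082]
force: [10.2, -0.5, -4.7]
width: 63.2
gripper_force: 67.1
```

```bash
python3 -m crank '[[[-0.15,0,0,0],[-0.15,0,0,0],[-0.15,0,0,0],[-0.15,0,0,0],[-0.15,0,0,0],[-0.1,0,0,0],[0,0,0,0]]]'
cat > g.py <<'E'
from h import *
s=ctrl.read_state();x,y,z=s["eef_pos"];yw=s["tool_rot"][2];print(s["eef_pos"],s["tool_rot"],s["force"])
G=[cen(5,40,-69,-31),cen(20,64,-31,15)] # about grip axis
for c in("scene","side","wrist"):
    e=ctrl.get_image(c);e["fish"]=c=="wrist";cv2.imwrite(f"pics/{c}_{s['clock']:.1f}.png",e["img"][:,:,::-1])
    pr=proj(e,[x,y,z+20])[0][::-1]
    q=[r for r in ctrl.trace(c,"gauge") if abs(np.array(r["position"])-pr).max()<(40 if c=="wrist" else 17)]
    for r in q[:1]:
        m=r["mask"];print(c,round(r["confidence"],2),m.sum(),*fit([(e,m)],G,lambda p:T(x+p[1],y,z+21+p[2],yw,p[0]),[-.35,0,0],[.2,4,4])[:2])
E
python3 g.py
```

```text
clock: 20.87
eef_pos: [390.3, 333.6, 95.7]
tool_rot: [-3.138, -0.009, -0.083]
force: [10.4, -0.7, -1.2]
width: 63.0
gripper_force: 66.8
[390.276 333.584  95.656] [-3.138 -0.009 -0.083] [10.437 -0.682 -1.159]
scene 0.71 473 [-0.262  1.618 -5.17 ] 6.086174488067627
wrist 0.64 16159 [-0.403  4.254 -1.55 ] 376.3433532714844
```

```bash
python3 -m crank '[[[0,0,-0.3,0],[0,0,-0.5,0],[0,0,-0.8,0],[0,0,-0.8,0],[0,0,-0.8,0],[0,0,-0.8,0],[0,0,0,0],[0,0,0,0]]]'; python3 g.py
```

```text
clock: 21.83
eef_pos: [384.8, 333.5, 195.4]
tool_rot: [-3.14, -0.001, -0.08]
force: [-0.6, 0.2, -1.6]
width: 62.9
gripper_force: 66.9
[384.775 333.536 195.382] [-3.14  -0.001 -0.08 ] [-0.641  0.243 -1.579]
scene 0.71 553 [-0.368 -5.841 -9.144] 7.692750930786133
side 0.55 123 [ -0.01   21.284 -18.494] 55.190528869628906
wrist 0.94 15951 [-0.394  2.087 -5.432] 85.83271789550781
```

```bash
cat > g2.py <<'E'
from h import *
s=ctrl.read_state();x,y,z=s["eef_pos"];yw=s["tool_rot"][2];print(s["eef_pos"],s["tool_rot"],s["force"])
def f(p): # theta,a,dy
    th,a,dy,dx=p;G=T(0,0,-48.2-a,0);u=np.array([np.cos(yw),np.sin(yw)]);v=np.array([-u[1],u[0]])
    o=np.array([x,y])+v*dy+u*dx
    return T(o[0],o[1],z+a,yw,th)@G
G=[cen(5,40,0,38),cen(20,64,38,84)]
V=[]
for c in("scene","wrist"):
    e=ctrl.get_image(c);e["fish"]=c=="wrist"
    pr=proj(e,[x,y,z+20])[0][::-1]
    q=[r for r in ctrl.trace(c,"gauge") if abs(np.array(r["position"])-pr).max()<(60 if c=="wrist" else 17)]
    if q: V.append((e,q[0]["mask"]))
for W in (V,V[-1:]):
    p,c,n=fit(W,G,f,[-.39,20,0,0],[.1,6,3,2]);t=f(p)[:3,3]-[x,y,z]
    print(p,c,n,"tip rel TCP (world)",t,"in tool x,yleft",t[0]*np.cos(yw)+t[1]*np.sin(yw),-t[0]*np.sin(yw)+t[1]*np.cos(yw))
E
python3 g2.py
```

```text
[384.319 332.726 194.02 ] [ 3.14   0.001 -0.08 ] [ 0.123  0.4   -0.61 ]
[-0.377 20.398  1.54   5.118] 260.1397399902344 16712.0 tip rel TCP (world) [ 30.4    -0.898 -43.382] in tool x,yleft 30.373753399958957 1.540456951432153
[-0.387 18.33   1.662  5.526] 210.48458862304688 16142.0 tip rel TCP (world) [ 30.695  -0.8   -43.27 ] in tool x,yleft 30.660190644685233 1.6621506166184594
```

```bash
python3 -m crank '[[[0,0,0,-0.7],[0,0,0,-0.7],[0,0,0,-0.7],[0,0,0,-0.64],[0.3,0.4,0,0],[0.51,0.85,0,0],[0.51,0.85,0,0],[0.51,0.85,0,0],[0.51,0.85,0,0],[0.51,0.85,0,0],[0.51,0.85,0,0],[0.51,0.85,0,0]]]'; python3 -m crank '[[[0.51,0.85,0,0],[0.51,0.85,0,0],[0.51,0.85,0,0],[0.51,0.85,0,0],[0.51,0.85,0,0],[0.51,0.85,0,0],[0.45,0.6,0,0],[0.2,0.3,0,0],[0,0,0,0],[0,0,0,0]]]'
```

```text
clock: 23.33
eef_pos: [503.8, 187.1, 195.0]
tool_rot: [3.141, -0.0, 0.136]
force: [0.6, 0.3, -0.4]
width: 63.3
gripper_force: 67.0
clock: 24.17
eef_pos: [614.7, 53.6, 194.7]
tool_rot: [-3.141, 0.001, 0.138]
force: [-1.2, 1.1, -1.6]
width: 63.2
gripper_force: 67.0
```

```bash
python3 -m crank '[[[0.3,0.6,0,0],[0.3,0.64,0.2,0],[0,0,0.4,0],[0,0,0.3,0],[0,0,0,0],[0,0,0,0]]]'; python3 g2.py
python3 - <<'E'
from h import *
w=ctrl.get_image("wrist");w["fish"]=1
for t in("gauge","gauge_shoulder","slot"): print(t,[(r["position"],round(r["confidence"],2)) for r in ctrl.place_of("wrist",t)])
s=ctrl.read_state()["eef_pos"];tl=-np.radians(25)
im=w["img"][50:400,100:540,::-1]
im=cv2.resize(im,None,fx=1.7,fy=1.7,interpolation=cv2.INTER_CUBIC)
def poly(M,C,col):
    p=(proj(w,np.array(C)@M[:3,:3].T+M[:3,3])-[100,50]+.5)*1.7
    cv2.polylines(im,[np.round(p).astype(np.int32)],True,col,1)
rc=lambda a,b,z:[[i*a/2,j*b/2,z] for i,j in((1,1),(1,-1),(-1,-1),(-1,1))]
M=T(667.4,29.5,88,.139,tl);poly(M,rc(9,46,0),(0,255,0))
Gm=T(*(s+[0,0,20]),.139,-.385)@T(0,0,-68.2,0)
poly(Gm,rc(5,40,0),(0,0,255));poly(Gm,rc(5,40,38),(0,0,255));poly(Gm,rc(20,64,38),(0,255,255));poly(Gm,rc(20,64,84),(255,0,255))
cv2.imwrite("pics/ov2.png",im)
E
```

```text
clock: 24.67
eef_pos: [633.3, 26.7, 171.9]
tool_rot: [-3.14, 0.002, 0.141]
force: [0.3, 0.5, -1.2]
width: 63.1
gripper_force: 67.0
[633.293  26.663 171.854] [-3.14   0.002  0.141] [ 0.278  0.454 -1.234]
[-0.39  20.965  1.185  5.344] 209.74322509765625 16715.0 tip rel TCP (world) [ 31.143   5.614 -43.013] in tool x,yleft 31.622938614513064 1.1847062607862258
[-0.402 -4.206  1.115 14.106] 84.34076690673828 16159.999 tip rel TCP (world) [ 30.833   5.5   -44.701] in tool x,yleft 31.3000394955423 1.1150571600226264
gauge [([221.6, 80.2], 0.94), ([178.4, 317.4], 0.91), ([329.6, 86.9], 0.59)]
gauge_shoulder [([220.2, 316.0], 0.93), ([238.3, 63.4], 0.91), ([349.6, 77.4], 0.68)]
slot [([165.2, 317.5], 0.88)]
```

View pics/ov2.png

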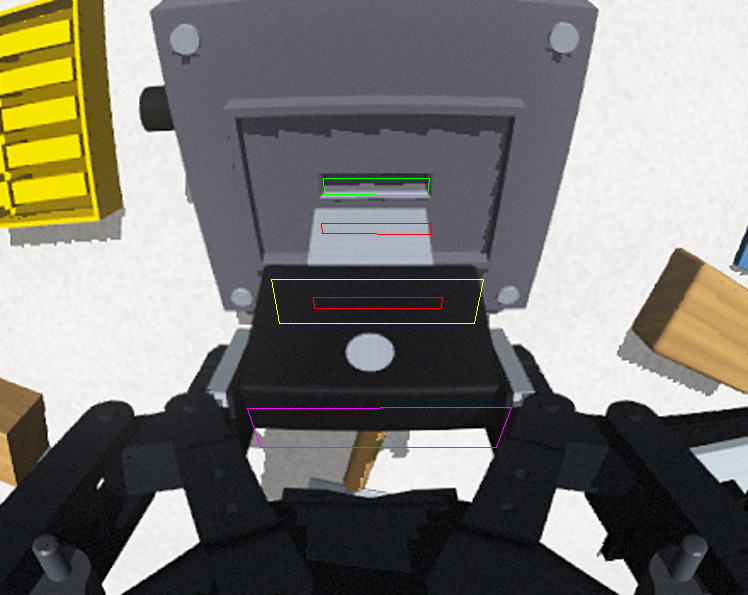

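The overlay shows the real gauge about 5 mm further up-slope and 1 mm left of my model. The fits agree: tip at +31.4 / +1.1 / −43.5 mm from the TCP, tilt about 22.6°. I'll correct for that and go to just above the slot.

```bash
python3 -m crank '[[[-0.06,0.06,0.3,0],[0,0.06,0.4,0],[0,0,0.3,0],[0,0,0.2,0],[0,0,0,0],[0,0,0,0],[0,0,0,0]]]'; python3 g2.py
python3 - <<'E'
from h import *
w=ctrl.get_image("wrist");w["fish"]=1
for t in("gauge","slot"): print(t,[(r["position"],round(r["confidence"],2)) for r in ctrl.place_of("wrist",t)])
print("slot pred",proj(w,[667.4,29.5,88]))
E
```

```text
clock: 25.65
eef_pos: [633.6, 21.9, 142.6]
tool_rot: [-3.142, -0.0, 0.139]
force: [0.3, -0.4, -1.0]
width: 63.3
gripper_force: 67.0
[633.627  21.892 142.607] [-3.142 -0.     0.139] [ 0.262 -0.364 -1.004]
[-0.381 20.37   1.663  5.048] 302.75537109375 16584.0 tip rel TCP (world) [ 29.997   5.875 -43.293] in tool x,yleft 30.521816611403835 1.663171736289292
[-0.388 20.21   1.568  5.094] 255.78163146972656 16028.001 tip rel TCP (world) [ 30.439   5.841 -43.124] in tool x,yleft 30.954243866710655 1.5678164750362056
gauge [([342.2, 81.3], 0.91), ([180.7, 319.1], 0.8), ([231.3, 67.9], 0.6)]
slot [([169.0, 312.5], 0.74), ([345.3, 304.8], 0.24)]
slot pred [[315.303 165.65 ]]
```

```bash
python3 -m crank '[[[0.03,-0.06,0.145,0],[0.06,0,0.145,0],[0.06,0,0.145,0],[0,0,0,0],[0,0,0,0]]]'; python3 -m crank '[[[0.06,0,0.12,0],[0.06,0,0.12,0],[0,0,0,0]]]'
```

```text
clock: 26.42
eef_pos: [636.7, 23.9, 131.1]
tool_rot: [-3.142, 0.001, 0.139]
force: [-0.1, -1.0, -1.1]
width: 63.1
gripper_force: 67.0
clock: 26.67
eef_pos: [639.9, 24.3, 125.0]
tool_rot: [-3.142, 0.001, 0.139]
force: [-0.9, -0.7, -1.3]
width: 63.1
gripper_force: 67.0
```

Tip is about 7 mm into the slot with no contact force. I'll continue along the slot axis.

```bash
python3 -m crank '[[[0.08,0,0.18,0],[0.08,0,0.18,0],[0,0,0,0]]]'; python3 -m crank '[[[0.07,0,0.18,0],[0.07,0,0.18,0],[0,0,0,0]]]'
```

```text
clock: 26.92
eef_pos: [643.7, 24.9, 115.6]
tool_rot: [-3.141, 0.001, 0.139]
force: [0.0, 0.5, -1.6]
width: 62.7
gripper_force: 67.0
clock: 27.17
eef_pos: [647.1, 25.4, 106.6]
tool_rot: [-3.141, 0.001, 0.139]
force: [-0.7, 0.1, -1.1]
width: 63.4
gripper_force: 67.0
```

```bash
python3 -m crank '[[[0.07,0,0.16,0],[0.06,0,0.12,0],[0,0,0,0]]]'; python3 -m crank '[[[0.04,0,0.1,0],[0.03,0,0.06,0],[0,0,0,0]]]'
```

```text
clock: 27.42
eef_pos: [650.5, 25.8, 100.0]
tool_rot: [-3.142, 0.001, 0.139]
force: [0.2, 0.5, -0.6]
width: 63.0
gripper_force: 67.0
clock: 27.67
eef_pos: [652.2, 26.0, 96.9]
tool_rot: [3.142, 0.0, 0.139]
force: [-0.6, 0.2, -0.1]
width: 63.3
gripper_force: 67.1
```

```bash
python3 -m crank '[[[0.02,0,0.04,0],[0.02,0,0.04,0],[0,0,0,0]]]'; python3 -m crank '[[[0.02,0,0.04,0],[0.02,0,0.04,0],[0,0,0,0]]]'
```

```text
clock: 27.92
eef_pos: [652.2, 26.0, 96.7]
tool_rot: [-3.141, 0.002, 0.139]
force: [-7.8, -0.4, 13.8]
width: 63.1
gripper_force: 69.0
clock: 28.17
eef_pos: [652.2, 26.0, 96.6]
tool_rot: [-3.141, 0.003, 0.139]
force: [-14.3, -0.9, 27.4]
width: 63.1
gripper_force: 70.5
```

Force is square to the face, so the shoulders are seated. I'll relax the press and release.

```bash
python3 -m crank '[[[-0.02,0,-0.04,0],[-0.02,0,-0.04,0],[0,0,0,0]]]'; python3 -m crank '[[[0,0,0,0],[0,0,0,0],[0,0,0,0],[0,0,0,0],[0,0,0,0],[0,0,0,0]]]' -1; python3 -m crank '[[[0,0,-0.3,0],[0,0,-0.6,0],[0,0,-0.9,0],[0,0,-0.9,0],[0,0,-0.9,0],[0,0,-0.9,0],[0,0,-0.9,0],[0,0,0,0],[0,0,0,0]]]'
python3 - <<'E'
from h import *
tl=-np.radians(25);G=[cen(20,64,0,46)];print(ctrl.read_state()["eef_pos"])
S=T(667.4,29.5,88,.139,tl)
for c in("wrist","scene"):
    e=ctrl.get_image(c);e["fish"]=c=="wrist"
    pr=proj(e,[658,28,110])[0][::-1]
    q=[r for r in ctrl.trace(c,"gauge") if abs(np.array(r["position"])-pr).max()<(50 if c=="wrist" else 17)]
    for r in q[:1]:
        for f,p,st in((lambda p:S@T(p[0],p[1],0,p[2],p[3]),[0,0,0,0],[2,2,.05,.05]),(lambda p:S@T(p[0],p[1],p[4],p[2],p[3]),[0,0,0,0,0],[2,2,.05,.05,3])):
            print(c,round(r["confidence"],2),*fit([(e,r["mask"])],G,f,p,st))
w=e if 0 else ctrl.get_image("wrist");cv2.imwrite("pics/fin.png",w["img"][:,:,::-1])
E
```

```text
clock: 28.42
eef_pos: [652.3, 25.9, 96.7]
tool_rot: [-3.142, 0.001, 0.139]
force: [-8.0, -0.5, 13.2]
width: 63.4
gripper_force: 68.6
clock: 28.92
eef_pos: [653.3, 26.1, 94.4]
tool_rot: [3.142, 0.0, 0.139]
force: [0.3, 0.1, 0.4]
width: 85.4
gripper_force: 0.0
clock: 29.67
eef_pos: [654.2, 26.1, 231.8]
tool_rot: [3.141, -0.004, 0.139]
force: [-0.5, -0.5, 0.1]
width: 85.4
gripper_force: 0.0
[654.216  26.147 231.753]
wrist 0.62 [-1.208  0.205 -0.005  0.09 ] 45.856475830078125 3532.0
wrist 0.62 [-1.912  0.342 -0.013  0.073 -1.298] 34.168373107910156 3532.0
scene 0.67 [-3.56  -4.107  0.041  0.093] 3.415144920349121 447.00003
scene 0.67 [ 0.649 -4.362  0.004  0.069  1.995] 3.2046256065368652 447.00003
```

View pics/fin.png

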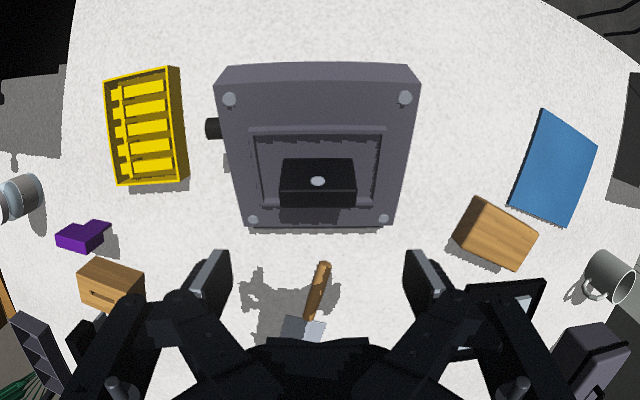

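The gauge sits in the slot, handle at about (183,317). The fit suggests up to 0.08 rad of tilt, so I'll calibrate that estimate on the picture of the gauge when it stood upright in the stand.

Run:
```python
from h import *
import pickle
D,M=pickle.load(open("d.pkl","rb"));G=[cen(20,64,60,106)];GB=[cen(20,64,0,46)]
f=lambda p:T(p[0],p[1],0,p[2])@T(0,0,60,0,p[3])@T(0,0,-60,0)
print("scene stand",*fit([(D["scene"],M["scene","gauge"][2][0])],G,f,[421,329,-.08,0],[3,3,.05,.05]))
w=ctrl.get_image("wrist");w["fish"]=1
s=ctrl.read_state();E=w["extrinsics"];tr=R.from_euler('xyz',s["tool_rot"]).as_matrix()
A=np.eye(4);A[:3,:3]=tr;A[:3,3]=s["eef_pos"]
B=np.eye(4);B[:3,:3]=R.from_euler('xyz',[3.142,0,.005]).as_matrix();B[:3,3]=[407.55,317.29,227.15]
w5=dict(w);w5["extrinsics"]=B@np.linalg.inv(A)@E;print(w5["extrinsics"][:3,3])
im=cv2.imread("pics/w5.png")
def dark(im,pt):
    m=(im.max(2)<62).astype(np.uint8);n,l=cv2.connectedComponents(m);k=l[pt[0]-4:pt[0]+8,pt[1]-10:pt[1]+10];v=np.bincount(k[k>0]).argmax()
    c=cv2.findContours((l==v).astype(np.uint8),0,2)[0];o=np.zeros(m.shape,np.uint8);cv2.drawContours(o,[max(c,key=cv2.contourArea)],-1,1,-1);return o.astype(bool)
m=dark(im,(171,306));print(m.sum())
print("wrist stand",*fit([(w5,m)],G,f,[421,330,-.08,0],[3,3,.05,.05]))
S=T(667.4,29.5,88,.139,-np.radians(25))
fb=lambda p:S@T(p[0],p[1],0,p[2],p[3])
q=[r for r in ctrl.trace("wrist","gauge") if abs(np.array(r["position"])-[183,317]).max()<15]
for r in q: print("net",*fit([(w,r["mask"])],GB,fb,[0,0,0,0],[2,2,.05,.05]))
m=dark(w["img"],(183,317));print(m.sum());print("dark",*fit([(w,m)],GB,fb,[0,0,0,0],[2,2,.05,.05]))
```

```text
scene stand [415.001 326.546  -0.098   0.187] 6.692017078399658 282.0
[484.5   319.29  368.836]
2111
wrist stand [419.829 329.473  -0.093   0.034] 23.705324172973633 2111.0
net [-0.947  0.357 -0.003  0.076] 32.524349212646484 3688.0002
4718
dark [-1.12   2.167  0.272 -0.337] 555.7791748046875 4718.0
```

Calibration shows a bias of about +0.03, leaving roughly 0.04 rad. A gentle press on the handle's top with shut fingers will make sure it is seated.

```bash
python3 -m crank '[[[-0.24,0,0,0],[0,0,0.5,0],[0,0,0.9,0],[0,0,0.9,0],[0,0,0.6,0],[0,0,0.3,0],[0,0,0.1,0],[0,0,0,0],[0,0,0,0]]]' 1; python3 -m crank '[[[0,0,0.08,0],[0,0,0.08,0],[0,0,0,0]]]'
```

```text
clock: 30.77
eef_pos: [647.9, 25.3, 148.1]
tool_rot: [3.141, -0.002, 0.139]
force: [-0.6, -0.1, 0.2]
width: -0.1
gripper_force: 0.0
clock: 31.02
eef_pos: [647.4, 25.3, 143.5]
tool_rot: [3.142, -0.001, 0.139]
force: [0.2, -0.3, -0.6]
width: -0.1
gripper_force: 0.0
```

```bash
python3 -m crank '[[[0,0,0.1,0],[0,0,0.1,0],[0,0,0.08,0],[0,0,0,0]]]'; python3 -m crank '[[[0,0,0.06,0],[0,0,0.06,0],[0,0,0,0]]]'
```

```text
clock: 31.35
eef_pos: [646.9, 25.3, 135.6]
tool_rot: [-3.142, 0.001, 0.139]
force: [-0.6, 0.6, 0.5]
width: -0.1
gripper_force: 0.0
clock: 31.6
eef_pos: [647.1, 25.3, 132.8]
tool_rot: [-3.142, 0.001, 0.139]
force: [-0.4, 0.4, 1.0]
width: 0.0
gripper_force: 0.0
```

```bash
python3 -m crank '[[[0,0,0.06,0],[0,0,0,0]]]'; python3 -m crank '[[[0,0,0.06,0],[0,0,0,0]]]'
```

```text
clock: 31.77
eef_pos: [647.4, 25.3, 132.5]
tool_rot: [-3.142, -0.0, 0.139]
force: [-1.4, -0.2, 3.9]
width: -0.1
gripper_force: 2.2
clock: 31.93
eef_pos: [647.5, 25.3, 132.2]
tool_rot: [-3.142, -0.001, 0.139]
force: [-4.6, -0.5, 11.5]
width: -0.3
gripper_force: 6.2
```

```bash
python3 -m crank '[[[0,0,0.05,0],[0,0,0,0],[0,0,-0.2,0],[0,0,-0.5,0],[0,0,-0.9,0],[0,0,-0.9,0],[0,0,-0.9,0],[0.24,0,-0.6,0],[0,0,0,0],[0,0,0,0]]]'
python3 - <<'E'
from h import *
w=ctrl.get_image("wrist");w["fish"]=1
S=T(667.4,29.5,88,.139,-np.radians(25))
for r in ctrl.trace("wrist","gauge"):
    if abs(np.array(r["position"])-[183,317]).max()<20: print(r["confidence"],*fit([(w,r["mask"])],[cen(20,64,0,46)],lambda p:S@T(p[0],p[1],0,p[2],p[3]),[0,0,0,0],[2,2,.05,.05]))
for t in ("gauge_shoulder",): print([(q["position"],q["confidence"]) for q in ctrl.place_of("wrist",t)],proj(w,[667.4,29.5,88]))
e=ctrl.get_image("scene")
for r in ctrl.trace("scene","cover")[:1]: print(r["confidence"],fit([(e,r["mask"])],COVER,lambda p:T(p[0],p[1],4,p[2]),[424,-318,.14],[5,5,.1]))
E
```

```text
clock: 32.77
eef_pos: [653.9, 26.2, 230.0]
tool_rot: [3.141, -0.002, 0.139]
force: [-0.9, -0.3, 0.6]
width: -0.2
gripper_force: 0.0
0.96 [-1.413  0.058  0.008  0.119] 46.768218994140625 3525.0
[([337.7, 93.2], 0.94), ([234.2, 86.3], 0.89), ([170.7, 318.8], 0.75)] [[317.418 167.729]]
0.7 (array([ 423.153, -321.762,    0.167]), np.float64(16.108680725097656), np.float32(909.0))
```

Run:
```python
from h import *
w=ctrl.get_image("wrist");w["fish"]=1;s=ctrl.read_state();E=w["extrinsics"]
A=np.eye(4);A[:3,:3]=R.from_euler('xyz',s["tool_rot"]).as_matrix();A[:3,3]=s["eef_pos"]
B=np.eye(4);B[:3,:3]=R.from_euler('xyz',[3.142,0,.005]).as_matrix();B[:3,3]=[407.55,317.29,227.15]
w5=dict(w);w5["extrinsics"]=B@np.linalg.inv(A)@E;w5["img"]=cv2.imread("pics/w5.png")
def blob(im,r,c,h=12,k=16):
    g=im[r-h:r+h,c-k:c+k].max(2);n,l,st,ce=cv2.connectedComponentsWithStats((g>100).astype(np.uint8))
    return [(st[i,4],ce[i]+[c-k,r-h]) for i in range(1,n) if st[i,4]>8]
print("stand",blob(w5["img"],160,307,8),[proj(w5,(T(421,329.8,0,-.085)@[x,0,z,1])[:3])[0] for x,z in((0,106),(10,92),(10,83),(-10,92),(-10,83))])
for th in(-.05,0,.05,.1):
    M=T(667.4,29.5,88,.139,-np.radians(25)+th);print(th,[proj(w,(M@[x,0,z,1])[:3])[0] for x,z in((0,46),(-10,23),(-10,32))])
print("box",blob(w["img"],181,318))
```

```text
stand [(np.int32(44), array([311.886, 152.455]))] [array([304.862, 172.797]), array([306.348, 158.55 ]), array([306.678, 156.731]), array([304.585, 179.714]), array([304.958, 177.294])]
-0.05 [array([317.563, 202.246]), array([317.534, 191.091]), array([317.54 , 198.344])]
0 [array([317.567, 200.276]), array([317.536, 190.543]), array([317.543, 197.448])]
0.05 [array([317.57 , 198.182]), array([317.538, 189.926]), array([317.545, 196.457])]
0.1 [array([317.573, 195.971]), array([317.539, 189.242]), array([317.547, 195.375])]
box [(np.int32(115), array([317.252, 180.635]))]
```

```bash
python3 -m crank '[[[-0.3,-0.9,0,0],[-0.3,-0.9,0,0],[-0.3,-0.9,0,0],[-0.3,-0.9,0,0],[-0.3,-0.9,0,0],[-0.3,-0.9,0,0],[-0.3,-0.9,0.4,0],[-0.3,-0.9,0.7,0],[-0.3,-0.9,0.7,0],[0,0,0,0],[0,0,0,0]]]'
python3 - <<'E'
from h import *
w=ctrl.get_image("wrist");w["fish"]=1;cv2.imwrite("pics/p.png",w["img"][:,:,::-1]);np.save("pE.npy",w["extrinsics"])
S=T(667.4,29.5,88,.139,-np.radians(25));pr=proj(w,[658,28,110])[0][::-1];print(pr)
for r in ctrl.trace("wrist","gauge"):
    if abs(np.array(r["position"])-pr).max()<40:
        m=r["mask"];print(r["confidence"],m.sum())
        for b in(0,.08):print(*fit([(w,m)],[cen(20,64,0,46)],lambda p:S@T(p[0],p[1],p[3],0,p[2]),[0,0,b,0],[2,2,.05,2]))
        for th in(-.05,0,.05,.1):
            print(th,*fit([(w,m)],[cen(20,64,0,46)],lambda p:S@T(p[0],p[1],p[2],0,th),[0,0,0],[2,2,2])[:2])
E
```

```text
clock: 33.98
eef_pos: [556.6, 218.7, 182.6]
tool_rot: [3.141, 0.003, 0.143]
force: [-0.5, -0.1, 1.0]
width: -0.2
gripper_force: 0.0
[123.169 556.317]
0.77 2744
[-0.36   0.027  0.039 -1.1  ] 28.011566162109375 2744.0
[-0.068  1.295  0.05   0.075] 36.55279541015625 2744.0
-0.05 [ -2.831  -8.943 -10.015] 40.425899505615234
0 [ 0.923  0.8   -0.66 ] 51.0332145690918
0.05 [-2.895 -4.418 -5.577] 17.10730743408203
0.1 [-0.774  2.444  1.186] 78.05915069580078
```

The profile view gives a tilt of about 0.04 rad with offsets under 1.5 mm, all within tolerance. Handing in.

```bash
python3 -c "
from cell import ctrl
print(ctrl.finish_job())"
```

```text
the job is handed in; nothing more can be done
None
```

I handed the job in at about 34 s: the cover lies flat in the tray, rib up, and the gauge is seated in the slot with both released; its last measured tilt was about 0.04 rad and its offsets about 1 mm, inside the limits, but the hand-in returned no verdict.

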